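Re-index the spring-plunger angle stop

ROBOT

A 6-joint arm with a two-finger parallel gripper is mounted at the origin on a cart in front of the work surface, level with it; the furniture and walls round the work are solid. World frame = base frame: x ahead of the robot, y to its left, z up, the work surface at z = 0. Lengths are in mm, angles in rad, forces in N, time in s.
With the tool pointing down it reaches from about 350 to 875 mm from the base axis. Payload 4.2 kg.
Tool frame: the origin (TCP) lies between the finger pads; the fingertips stand 17 mm ahead of it and the grasp point (between the pads) lies 2 mm behind it; z points along the fingers, y is the line along which they close (so a half turn about z gives the same grasp; the last joint's range is limited). The gripper opens to 85 mm and grips with 20 to 120 N. Pads are 22 mm wide; open, the fingers measure 114 mm over their backs; the gripper's body (76 mm by 85 mm) begins 54 mm behind the grasp point. The pads swing forward as they close: fully open they stand 13 mm farther back than shut.
Start: joints at [-0.944, 0.385, 0.008, 0, -1.194, -0.259], TCP at [224.741, -583.173, 248.312] pointing down, gripper open.
Joint ranges: [-3.14, 3.14], [-1.21, 2.06], [-1.07, 1.41], [-3.16, 2.05], [-2.99, -0.16], [-3.1, 3.1]. Speed limits (rad/s): [2.79, 2.79, 3.14, 3.14, 3.14, 3.14].

INTERFACE

Orientations are given as a unit quaternion [x, y, z, w].
In Python, from bench import arm, get_image, get_calibration gives the robot as it stands (arm), with the cameras as plain functions.
- The arm moves only by the tool jog_arm, called after "Emit:" as a command line: name --argument value ..., lists and objects as JSON in quotes. Schema: {"type":"object","properties":{"ticks":{"type":"array","items":{"type":"object","properties":{"dx":{"type":"number"},"dy":{"type":"number"},"dz":{"type":"number"},"drx":{"type":"number"},"dry":{"type":"number"},"drz":{"type":"number"}},"additionalProperties":false},"minItems":1,"maxItems":10},"aperture":{"type":"number"},"only":{"type":"string"},"quiet":{"type":"boolean"},"lines":{"type":"string"}},"required":["ticks"],"additionalProperties":false}. ticks is a list of rows, 1 to 10 of them, each an object with the fields dx, dy, dz (the shift in fractions of the full range, 1 being 1000 mm), drx, dry, drz (a rotation vector in normalised numbers (1 is pi/2 rad)); a field left out counts as zero; each row is the pose to reach, as a shift and turn from the pose commanded when the call began, along the tool's axes at that moment; what a row does not reach only later rows make up. A row lasts 1/10 s, in which the tool goes at most 50 mm and 0.15 rad, less where a joint would pass 70% of its speed; a pose out of reach is approached as far as the arm can. aperture is the finger opening in mm, set as the call begins (left out keeps the last). The fingers move at their own pace and stop on an object; the grip force is fixed at half the most. Time passes only in rows, so rows that do not move let the fingers close. The tool returns the time, the measured TCP pose, the force, the opening and the grip force at its end. only (a regular expression) keeps the lines of the reply that match it, lines (a string "A,B") keeps lines A to B, and quiet returns only ok. Input that does not fit is refused with a message, and nothing moves.
- arm.read_state(): the state, without advancing time (a new reading comes with each control period).
- get_image(name): name is "side" or "top"; returns the picture (384x512x3 uint8, blue, green, red); there is no depth.
- get_calibration(name): a dict with "K" (3x3 intrinsics, pixels), "rvec" (rotation vector, rad) and "tvec" (3), from world to camera coordinates, as OpenCV has them. Camera axes: x right, y down, z forward; pixel columns grow to the right and rows downward; lengths in mm; the calibration is good to about 2 mm. A picture is of the moment at which its call begins. get_calibration takes no time and is no camera call.
- arm.job_done(): hands the job in; it is judged then, once.
The state is a dict: "clock": time; "joints": joint angles; "joint_vel": joint speeds; "joint_efforts": joint torques, N m; "position": TCP position; "ee_rot": TCP orientation; "contact_force": force on the tool from outside, world axes, zero at the start; "wrist_torque": the same for the moment, N m; "gripper_width": finger opening in mm; "grasp_force": force on a finger pad.
Only numpy, scipy, OpenCV 4.12 (cv2) and the standard library are available. Lean on these libraries where they do the work, as an engineer would, in place of code of your own. Each camera call takes 0.05 s, during which the arm holds its last target. There are 200 camera calls.

TASK

Set the blue swing arm of the angle-stop jig to the notch with the red marker: draw its spring plunger out of the notch by the yellow-barred pull handle, swing the arm round and let the plunger snap fully home in the marked notch. Either the tin or the tape measure stands in the arm's way: first slide or lift that one aside, so that the arm and its handle never touch it, and leave it standing flat on the bench. Leave the other one, the screw jar and the oil can where they are.

Things in the scene. Friction and masses are not known exactly. Their poses are not given: they have to be found in the camera images.
- jig: Angle-stop jig, fixed: round aluminium index plate, radius 91 mm, 8 to 28 mm above the bench. Origin on the bench at the arm's pivot axis, z up. Five notches in its rim at 0, +-22, +-44 degrees about the pivot, from the jig's -x direction (positive towards its -y, anticlockwise from above). The pivot hub (radius 21 mm) reaches 50 mm above the bench.
- swing (a joint): Angle of the swing arm (rad) about the pivot, anticlockwise from above positive: 0 = arm along the jig's -x (the start, locked in the middle notch); notches at 0, +-0.384, +-0.768; stops at +-0.9. Turns easily once the plunger is out (under 2 N at the handle while the pin rides on a tooth).
- plunger (a joint): How far the spring plunger is drawn out, away from the pivot (m): 0 = fully home in a notch, about 0.0105 = riding on a tooth, above 0.0115 = clear of all teeth, 0.018 = end stop. The spring (6 N at 0, 11 N at the stop) pulls it back in and snaps it into any notch it passes when not held out.
- pull_handle (a point): Centre of the opening of the pull handle, a flat rectangular stirrup on the plunger's outer end, 159 mm from the pivot (plunger home), 18 mm above the bare bench. Opening 56 mm across the arm by 34 mm along it, open from above; round bars 10 mm thick; 76 mm wide over all; the outer bar is yellow, centre 181 mm from the pivot. x axis points to the pivot. Moves with plunger and arm.
- pin_tip (a point): Inner tip of the plunger pin, 18 mm above the bench; 80 mm from the pivot with the plunger home. The pin (11 mm thick) enters the notches from outside, radially.
- index_arm: Blue swing arm: flat bar 26 mm wide from the pivot to 128 mm out, top 42 mm above the bench, ending in a block (28 mm wide, 98 to 128 mm from the pivot, 9 to 42 mm high) that carries the plunger. Origin on the bench at the pivot; the arm lies along this body's own -x.
- red_marker: Red round marker, 17 mm across, 3 mm thick, fixed on the index plate 62 mm from the pivot, just inside the notch to be used (same angle about the pivot: one of +-22, +-44 degrees). The other three have grey markers. Origin at its underside, 28 mm above the bench. With the arm home there the pin tip is 18 mm from it, horizontally.
- fruit_tin: Tin with a fruit picture, upright, 75 mm across, 58 mm high, 0.18 to 0.36 kg; origin at the centre of its underside, z up. It stands on one side of the arm within the swing of the handle, the tape measure on the other side.
- tape_measure: Yellow pocket tape measure lying flat, 36 mm high, 0.2 to 0.4 kg; solid body from -30 to 32 mm in its own x and -20 to 48 mm in its own y (the tape's tongue is the +y end); origin at bench level, z up.
- tape_center (a point): Centre of the tape measure's body, 18 mm above the bench, same axes as the tape measure. Free bench to put things on: x from 0.33 m, y from -0.33 (bench edge -0.345) to 0.035 m; beyond that, to the left, lie heaps of tools 17 mm high: pliers (x 0.475 to 0.64, y over 0.035) and small parts (x under 0.413, y over -0.01).
- screw_jar: Glass jar with a red lid, 80 mm across, 141 mm high, upright on the bench behind the jig; origin at the centre of its underside. Leave it alone.
- oil_can: Red oil can with a thin spout, body 73 x 70 mm and 94 mm high, spout to 217 mm, upright on the bench behind the jig; origin under its middle. Leave it alone.

How it is judged (in metres and radians):
On the way, in this order (a step that is already met when the one before it is completed fails the run):
1. the plunger is drawn out, clear of the teeth (value of joint plunger above 0.0105 m), for 0.1 s.
2. the plunger has snapped home in the red-marked notch (horizontal distance between pin_tip and red_marker below 0.0215 m and value of joint plunger below 0.003 m), for 0.2 s.
At the end, for the whole second after the job is handed in: The arm is locked at the red-marked notch: plunger within 3 mm of fully home, pin tip within 21.5 mm of the red marker horizontally; tin upright and tape measure flat on the bench (within 12 mm of bench height, tilt below 0.15 rad); arm, tin and tape measure at rest (all of step 2 and velocity of joint swing between -0.05 and 0.05 rad/s and height (world z) of fruit_tin between -0.01 and 0.012 m and angle between each of fruit_tin, tape_measure's own z axis and vertical below 0.15 rad and linear speed of each of fruit_tin, tape_measure below 0.03 m/s and height (world z) of tape_measure between -0.01 and 0.012 m); the robot touches nothing.
It fails at once if the swing arm or its handle pushes against the tin (contact force between index_arm and fruit_tin above 0.8 N).
It fails at once if the swing arm or its handle pushes against the tape measure (contact force between index_arm and tape_measure above 0.8 N).
It fails at once if both the tin and the tape measure are moved more than 30 mm (only the one in the way may be) (distance of each of fruit_tin, tape_measure from where it was at the start of the episode above 0.03 m).
It fails at once if the screw jar or the oil can is shifted more than 30 mm or tipped (distance of any of screw_jar, oil_can from where it was at the start of the episode above 0.03 m or angle between any of screw_jar, oil_can's own z axis and vertical above 0.25 rad).
It also fails if it takes over 54 s, if anything falls off the work surface, if the arm or the gripper's body presses on something with over 40 N, if the wrist force passes 120 N, or if a joint passes its speed limit or range.

## Working session

There is one attempt and no reset: what is moved stays moved. The work goes in short steps, Python scripts to look and compute and a tool call to move; the robot and the scene stay as the last step left them, time stands still between calls to the robot, and variables do not carry over. Pictures are saved under pics/ and viewed, at most 10 in all, crops included, and the job is handed in when it is done.

```bash
ls; mkdir -p pics
```

Run:
```python
from bench import arm, get_image, get_calibration
import cv2
for n in("top","side"):
    cv2.imwrite(f"pics/{n}0.png",get_image(n)); print(n,get_calibration(n))
print(arm.read_state())
```

```text
bench.py
pics
top {'K': array([[446.96612921,   0.        , 251.69886634],
       [  0.        , 446.96612921, 188.80576531],
       [  0.        ,   0.        ,   1.        ]]), 'rvec': array([ 2.13829619, -2.16102066,  0.10195337]), 'tvec': array([-129.20140196,  633.91854648,  832.9795879 ])}
side {'K': array([[455.49644936,   0.        , 252.853358  ],
       [  0.        , 455.49644936, 190.95170436],
       [  0.        ,   0.        ,   1.        ]]), 'rvec': array([ 0.29484473, -2.69330281,  1.39049234]), 'tvec': array([586.65613946, 204.35575237, 663.44768173])}
{'clock': 0.1, 'joints': array([-9.44390714e-01,  3.85499655e-01,  6.78028717e-03, -4.29605971e-04,
       -1.19400033e+00, -2.58573256e-01]), 'joint_vel': array([-3.22653760e-05, -2.20628318e-03,  3.69850501e-03,  2.53198271e-03,
        5.34415675e-04, -1.85074972e-03]), 'joint_efforts': array([-4.04960274e-04, -3.93319273e+01,  1.88928813e+01,  4.19798166e+00,
       -2.58258900e-03,  5.76620351e-06]), 'position': array([ 224.57696284, -582.74528663,  247.32663231]), 'ee_rot': array([-1.82803118e-01,  9.83149050e-01,  9.54557734e-04, -2.31356741e-04]), 'contact_force': array([ 1.30205493, -0.39046639, -0.20372131]), 'wrist_torque': array([-0.012572  ,  0.0137252 ,  0.00312773]), 'grasp_force': 0.0, 'gripper_width': 85.52363535113317}
```

View pics/top0.png

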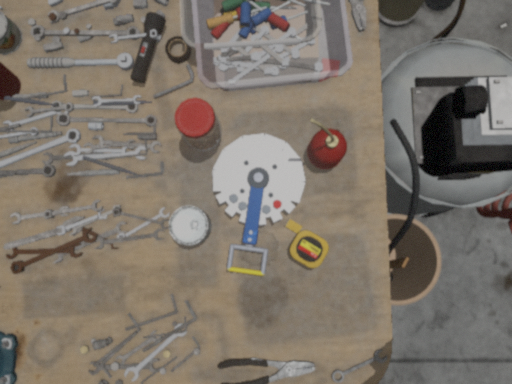

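View pics/side0.png

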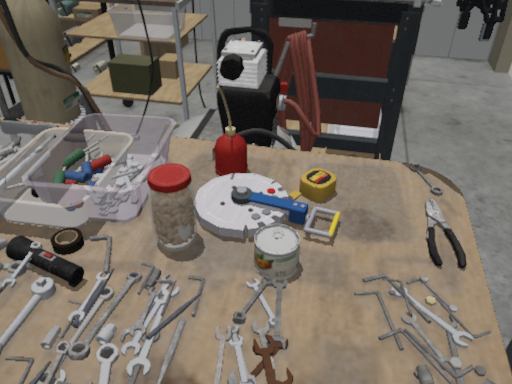

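The top view shows the jig pivot near (258,178), the handle near (247,261), the red marker near (277,204) and the tape near (310,248) on the same side as the marker. The tin at (189,227) is on the other side. I'll enlarge the view for exact pixels.

Create h.py:
```python
import numpy as np, cv2
from bench import arm, get_image, get_calibration
from scipy.optimize import least_squares
C={n:get_calibration(n) for n in("top","side")}
def ray(n,p):
    c=C[n];R=cv2.Rodrigues(c["rvec"])[0]
    d=R.T@np.append(cv2.undistortPoints(np.float64([[p]]),c["K"],None)[0,0],1)
    return -R.T@c["tvec"],d
def onz(n,p,z):
    o,d=ray(n,p); return o+d*(z-o[2])/d[2]
def proj(n,X):
    c=C[n];return cv2.projectPoints(np.float64(X).reshape(-1,3),c["rvec"],c["tvec"],c["K"],None)[0][:,0]
def tri(pt,ps):
    f=lambda X:np.r_[proj("top",X)[0]-pt,proj("side",X)[0]-ps]
    r=least_squares(f,onz("top",pt,20)); return r.x,r.fun
```

Run:
```python
import cv2
t=cv2.imread("pics/top0.png")[125:285,160:350]; s=cv2.imread("pics/side0.png")[155:285,190:350]
cv2.imwrite("pics/tc.png",cv2.resize(t,None,fx=3.7,fy=3.7,interpolation=cv2.INTER_CUBIC))
cv2.imwrite("pics/sc.png",cv2.resize(s,None,fx=4.5,fy=4.5,interpolation=cv2.INTER_CUBIC))
```

```text
(no output)
```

View pics/tc.png

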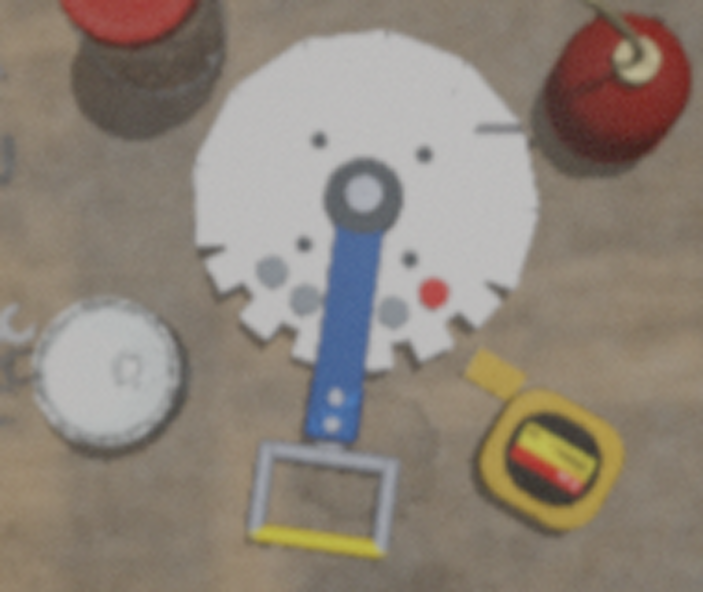

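View pics/sc.png

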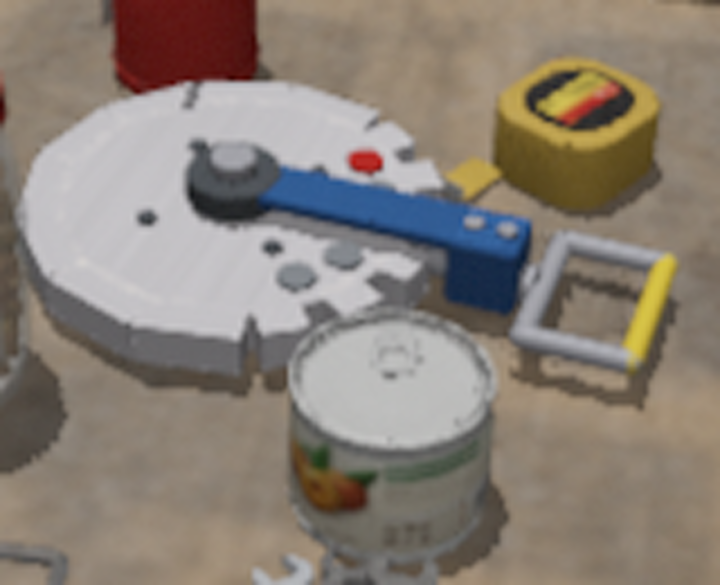

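Run:
```python
from h import *
np.set_printoptions(precision=1,suppress=True)
T=lambda x,y:((x+.5)/3.7+160-.5,(y+.5)/3.7+125-.5)
S=lambda x,y:((x+.5)/4.5+190-.5,(y+.5)/4.5+155-.5)
P={}
for n,a,b in[("hub",(364,193),(235,157)),("red",(433,293),(366,160)),("bar",(318,541),(652,312)),("tapetop",(552,459),(581,98)),("tin",(107,370),(392,380)),("tongue",(480,362),(472,179)),
 ("barL",(250,534),(632,360)),("barR",(384,550),(669,262))]:
    P[n],r=tri(T(*a),S(*b)); print(n,P[n],abs(r).max())
h=P["hub"]
ang=lambda p:np.degrees(np.arctan2(*(p-h)[1::-1]))
for k in("bar","red","tin","tapetop"): print(k,ang(P[k]),np.hypot(*(P[k]-h)[:2]))
print("tapecorners z36")
for p in[(520,390),(590,392),(624,455),(560,532),(480,450),(492,495)]: print(onz("top",T(*p),36))
print("tongue line",onz("top",T(480,348),5),onz("top",T(464,373),5),onz("top",T(525,380),5))
```

```text
hub [ 654.5 -148.5   49.1] 0.2397903984137315
red [ 603.9 -184.    30.8] 0.4132181807798361
bar [ 474.6 -122.1   18.1] 0.1362884860737381
tapetop [ 516.7 -243.7   37.5] 0.3003728874298872
tin [564.1 -16.4  55.3] 0.3373217632491219
tongue [ 564.1 -209.6    9.4] 1.7867303164543955
barL [479.5 -86.6  21.4] 0.5684302408623125
barR [ 469.8 -156.7   18.2] 0.21692166110432254
bar 171.67081895861963 181.82861327099627
red -144.9050854395502 61.788114024614686
tin 124.36371750986784 160.03666892530802
tapetop -145.35264371796495 167.43343939073176
tapecorners z36
[ 551.8 -228.1   36. ]
[ 550.4 -264.3   36. ]
[ 517.9 -280.9   36. ]
[ 479. -247.   36.]
[ 521.1 -206.9   36. ]
[ 498.1 -212.6   36. ]
tongue line [ 575.3 -209.8    5. ] [ 561.9 -200.9    5. ] [ 557.9 -233.6    5. ]
```

Add to h.py:
```python
from scipy.spatial.transform import Rotation as Ro
def go(p,yaw):
    "row to bring TCP to p pointing down with closing line at yaw deg (mod 180)"
    s=arm.read_state();R=Ro.from_quat(s["ee_rot"]).as_matrix()
    d=R.T@(np.array(p,float)-s["position"])
    y=np.degrees(np.arctan2(R[1,1],R[0,1])); a=(yaw-y+90)%180-90
    print("d",d.round(1),"rz",round(-np.radians(a),3),"or",round(-np.radians(a-np.sign(a)*180),3),"now",s["position"].round(1),round(y,1),"j6",s["joints"][5].round(2))
```

Run:
```python
from h import *
t=cv2.imread("pics/top0.png");hsv=cv2.cvtColor(t,cv2.COLOR_BGR2HSV)
m=cv2.inRange(hsv,(18,120,90),(34,255,255))
m[:, :275]=0;m[:,345:]=0;m[:215]=0;m[285:]=0
m=cv2.morphologyEx(m,cv2.MORPH_CLOSE,np.ones((9,9)));m=cv2.morphologyEx(m,cv2.MORPH_OPEN,cv2.getStructuringElement(2,(15,15)))
c=max(cv2.findContours(m,0,2)[0],key=cv2.contourArea)
b=cv2.boxPoints(cv2.minAreaRect(c));w=np.array([onz("top",p,30) for p in b])
print(w.round(1).tolist(),w.mean(0))
for i in range(2):
    e=w[i+1]-w[i];print(np.hypot(*e[:2]),np.degrees(np.arctan2(e[1],e[0])))
go((518.5,-245,110),151)
```

```text
[[505.2, -197.0, 30.0], [560.1, -225.8, 30.0], [528.1, -288.0, 30.0], [473.7, -259.0, 30.0]] [ 516.78898198 -242.4497019    30.        ]
61.949529208334965 -27.675281013037264
69.98324891468677 -117.25679407246457
d [-395.7  209.3  137.7] rz -0.697 or 2.445 now [ 224.6 -582.7  247.3] 111.1 j6 -0.26
```

The manual's scale: shifts go in shares of 1000 mm and turns go in shares of pi/2 rad. Converting my numbers, -395 mm / 1000 = -0.395, 212 mm / 1000 = 0.212, -0.72 rad / 1.5708 = -0.4584.

Emit:
jog_arm --ticks '[{"dx": -0.395, "dy": 0.212, "dz": 0.138, "drz": -0.4584}, {"dx": -0.395, "dy": 0.212, "dz": 0.138, "drz": -0.4584}, {"dx": -0.395, "dy": 0.212, "dz": 0.138, "drz": -0.4584}, {"dx": -0.395, "dy": 0.212, "dz": 0.138, "drz": -0.4584}, {"dx": -0.395, "dy": 0.212, "dz": 0.138, "drz": -0.4584}, {"dx": -0.395, "dy": 0.212, "dz": 0.138, "drz": -0.4584}, {"dx": -0.395, "dy": 0.212, "dz": 0.138, "drz": -0.4584}, {"dx": -0.395, "dy": 0.212, "dz": 0.138, "drz": -0.4584}, {"dx": -0.395, "dy": 0.212, "dz": 0.138, "drz": -0.4584}, {"dx": -0.395, "dy": 0.212, "dz": 0.138, "drz": -0.4584}]' --aperture 85

```text
clock: 1.1
position: [518.5, -240.2, 108.5]
ee_rot: [-0.519, 0.855, 0.001, -0.001]
contact_force: [-0.2, -0.1, -0.0]
gripper_width: 84.9
grasp_force: 0.0
```

Emit:
jog_arm --ticks '[{}]'

```text
clock: 1.2
position: [517.9, -241.3, 108.9]
ee_rot: [-0.519, 0.855, 0.001, -0.001]
contact_force: [-0.4, 0.1, -0.8]
gripper_width: 85.0
grasp_force: 0.0
```

```bash
python3 -c "
from h import *
go((516.8,-242.5,20),152.3)"
```

```text
d [ 1.5  0.2 88.9] rz 0.004 or -3.138 now [ 517.9 -241.3  108.9] 152.5 j6 -0.33
```

Scaled: 88 mm / 1000 = 0.088, 70 mm / 1000 = 0.07.

Emit:
jog_arm --ticks '[{"dx": 0.001, "dz": 0.04}, {"dx": 0.001, "dz": 0.07}, {"dx": 0.001, "dz": 0.088}, {"dx": 0.001, "dz": 0.088}, {"dx": 0.001, "dz": 0.088}]'

```text
clock: 1.7
position: [516.4, -245.3, 22.9]
ee_rot: [-0.517, 0.856, -0.0, -0.0]
contact_force: [0.6, 0.1, 0.5]
gripper_width: 84.9
grasp_force: 0.0
```

Emit:
jog_arm --ticks '[{}, {}, {}, {}, {}, {}, {}, {}]' --aperture 40

```text
clock: 2.5
position: [517.8, -244.8, 24.5]
ee_rot: [-0.518, 0.856, -0.001, 0.001]
contact_force: [-1.0, -1.5, 5.8]
gripper_width: 60.3
grasp_force: 65.5
```

Scaled: 106 mm / 1000 = 0.106, 95 mm / 1000 = 0.095.

Emit:
jog_arm --ticks '[{"dz": -0.015}, {"dz": -0.04}, {"dx": 0.015, "dy": 0.02, "dz": -0.04}, {"dx": 0.035, "dy": 0.045, "dz": -0.04}, {"dx": 0.055, "dy": 0.07, "dz": -0.04}, {"dx": 0.075, "dy": 0.095, "dz": -0.04}, {"dx": 0.084, "dy": 0.106, "dz": -0.04}, {"dx": 0.084, "dy": 0.106, "dz": -0.04}, {"dx": 0.084, "dy": 0.106, "dz": -0.04}]'

```text
clock: 3.4
position: [385.0, -269.7, 62.9]
ee_rot: [-0.518, 0.856, -0.001, 0.001]
contact_force: [-0.1, 0.5, -2.0]
gripper_width: 59.8
grasp_force: 65.1
```

Emit:
jog_arm --ticks '[{"dz": 0.015}, {"dz": 0.03}, {"dz": 0.039}, {"dz": 0.039}, {"dz": 0.039}]'

```text
clock: 3.9
position: [385.1, -269.4, 24.3]
ee_rot: [-0.518, 0.855, -0.0, -0.0]
contact_force: [-2.8, 1.8, 8.0]
gripper_width: 59.7
grasp_force: 64.7
```

Emit:
jog_arm --ticks '[{}, {}, {}, {}]' --aperture 85

```text
clock: 4.3
position: [384.1, -269.4, 23.3]
ee_rot: [-0.518, 0.856, -0.0, 0.0]
contact_force: [-1.0, -0.8, 0.4]
gripper_width: 84.6
grasp_force: 0.0
```

Emit:
jog_arm --ticks '[{"dz": -0.04}, {"dz": -0.08}, {"dz": -0.08}]'

```text
clock: 4.6
position: [387.3, -270.7, 108.0]
ee_rot: [-0.518, 0.855, -0.005, 0.003]
contact_force: [1.2, -1.4, -0.4]
gripper_width: 85.2
grasp_force: 0.0
```

```bash
python3 -c "
from h import *
go((474.6,-122,104),171.7)"
```

```text
d [-172.2   -8.5    4.3] rz -0.337 or 2.805 now [ 387.3 -270.7  108. ] 152.4 j6 -0.22
```

Scaled: -172 mm / 1000 = -0.172, -8 mm / 1000 = -0.008, -0.337 rad / 1.5708 = -0.2145.

Emit:
jog_arm --ticks '[{"dx": -0.172, "dy": -0.008, "dz": 0.004, "drz": -0.2145}, {"dx": -0.172, "dy": -0.008, "dz": 0.004, "drz": -0.2145}, {"dx": -0.172, "dy": -0.008, "dz": 0.004, "drz": -0.2145}, {"dx": -0.172, "dy": -0.008, "dz": 0.004, "drz": -0.2145}, {"dx": -0.172, "dy": -0.008, "dz": 0.004, "drz": -0.2145}, {"dx": -0.172, "dy": -0.008, "dz": 0.004, "drz": -0.2145}, {"dx": -0.172, "dy": -0.008, "dz": 0.004, "drz": -0.2145}]' --aperture 26

```text
clock: 5.3
position: [469.8, -121.4, 98.9]
ee_rot: [-0.653, 0.757, 0.0, -0.0]
contact_force: [0.1, -0.5, 0.9]
gripper_width: 25.9
grasp_force: 0.0
```

Run:
```python
from h import *
cv2.imwrite("pics/s1.png",np.hstack([cv2.resize(get_image("side")[130:300,180:380],None,fx=2,fy=2),cv2.resize(get_image("top")[150:320,190:390],None,fx=2,fy=2)]))
go((474.6,-122,21),171.7)
```

```text
d [-0.3 -4.6 78.2] rz -0.003 or 3.139 now [ 470.  -121.7   99.2] 171.5 j6 -0.23
```

View pics/s1.png

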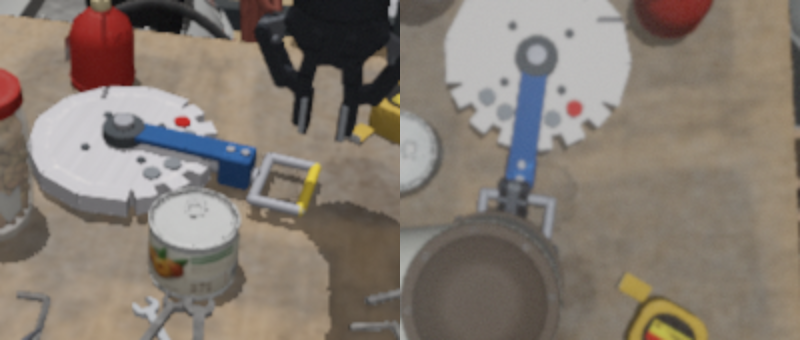

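The picture shows the gripper above the handle with the fingers lined up along the arm. The tape lies flat well clear, at about (660,325) in the right half. Descending over the yellow bar.

Scaled: 78 mm / 1000 = 0.078, 70 mm / 1000 = 0.07.

Emit:
jog_arm --ticks '[{"dy": -0.005, "dz": 0.025}, {"dy": -0.005, "dz": 0.045}, {"dy": -0.005, "dz": 0.06}, {"dy": -0.005, "dz": 0.07}, {"dy": -0.005, "dz": 0.078}, {"dy": -0.005, "dz": 0.078}]'

```text
clock: 6.0
position: [475.0, -121.9, 20.6]
ee_rot: [-0.653, 0.757, 0.001, -0.001]
contact_force: [-0.2, 0.2, -1.2]
gripper_width: 26.5
grasp_force: 0.0
```

Emit:
jog_arm --ticks '[{}, {}, {}, {}, {}]' --aperture 4

```text
clock: 6.5
position: [475.3, -121.5, 21.8]
ee_rot: [-0.654, 0.757, 0.0, -0.0]
contact_force: [-3.4, 0.2, 5.2]
gripper_width: 7.8
grasp_force: 59.0
```

Scaled: 15 mm / 1000 = 0.015, 12 mm / 1000 = 0.012.

Emit:
jog_arm --ticks '[{"dy": 0.004}, {"dy": 0.008}, {"dy": 0.012}, {"dy": 0.015}, {"dy": 0.015}, {"dy": 0.015}, {"dy": 0.015}]'

```text
clock: 7.2
position: [466.7, -118.9, 22.0]
ee_rot: [-0.654, 0.756, -0.004, 0.005]
contact_force: [8.2, -1.6, -6.9]
gripper_width: 7.3
grasp_force: 58.4
```

Run:
```python
from h import *
cv2.imwrite("pics/s2.png",cv2.resize(get_image("side")[150:270,180:380],None,fx=3.5,fy=3.5))
s=arm.read_state();print(s["position"],s["contact_force"],s["gripper_width"])
# rows in tool frame for arc about hub
R=Ro.from_quat(s["ee_rot"]).as_matrix();hub=np.array([654.5,-148.5])
p=s["position"][:2];v=p-hub;print(np.hypot(*v),np.degrees(np.arctan2(v[1],v[0])))
for a in np.linspace(0,.768,11)[1:]:
    c,q=np.cos(a),np.sin(a);d=np.array([[c,-q],[q,c]])@v-v
    print((R.T@np.append(d,0)).round(1),round(-a,3))
```

```text
[ 466.73554417 -118.92814107   22.05178197] [ 8.36666932 -1.01539169 -6.66122767] 7.8861962655750535
190.07889339597318 171.04975186803105
[14.6 -0.4 -0. ] -0.077
[29.1 -1.9 -0. ] -0.154
[43.5 -4.5 -0. ] -0.23
[57.6 -8.2 -0. ] -0.307
[ 71.4 -13.    0. ] -0.384
[ 84.7 -18.8   0.1] -0.461
[ 97.6 -25.7   0.1] -0.538
[110.  -33.5   0.2] -0.614
[121.7 -42.2   0.3] -0.691
[132.7 -51.8   0.4] -0.768
```

View pics/s2.png

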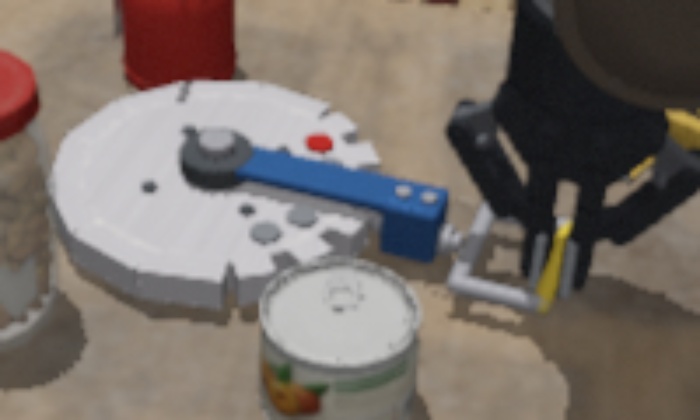

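The handle is still gripped and the plunger is drawn out about 9 mm so far, because the arm yields. I'll pull further.

Scaled: 6 mm / 1000 = 0.006, 3 mm / 1000 = 0.003.

Emit:
jog_arm --ticks '[{"dy": 0.003}, {"dy": 0.006}, {"dy": 0.006}, {"dy": 0.006}, {"dy": 0.006}]'

```text
clock: 7.75
position: [461.7, -118.0, 22.1]
ee_rot: [-0.654, 0.756, -0.005, 0.006]
contact_force: [10.3, -2.9, -9.2]
gripper_width: 7.3
grasp_force: 58.4
```

Scaled: 76 mm / 1000 = 0.076, -1.5 mm / 1000 = -0.0015, -0.077 rad / 1.5708 = -0.049.

Emit:
jog_arm --ticks '[{"dx": 0.008, "dy": 0.001, "drz": -0.0242}, {"dx": 0.016, "dy": 0.0005, "drz": -0.049}, {"dx": 0.0235, "drz": -0.0732}, {"dx": 0.031, "dy": -0.0015, "drz": -0.098}, {"dx": 0.039, "dy": -0.0025, "drz": -0.1222}, {"dx": 0.0465, "dy": -0.0045, "drz": -0.1464}, {"dx": 0.054, "dy": -0.0065, "drz": -0.1713}, {"dx": 0.0615, "dy": -0.0085, "drz": -0.1954}, {"dx": 0.069, "dy": -0.011, "drz": -0.2203}, {"dx": 0.076, "dy": -0.014, "drz": -0.2445}]'

```text
clock: 8.75
position: [464.8, -195.7, 22.1]
ee_rot: [0.787, -0.617, 0.006, -0.004]
contact_force: [10.5, 4.2, -7.3]
gripper_width: 7.5
grasp_force: 58.5
```

```bash
python3 -c "
from h import *
s=arm.read_state();v=s['position'][:2]-[654.5,-148.5];print(np.hypot(*v),np.degrees(np.arctan2(v[1],v[0])),s['contact_force'])
go(s['position'],193.7)"
```

```text
195.52698494736296 -166.0353207401684 [10.45897097  4.16858937 -7.25810367]
d [0. 0. 0.] rz 0.003 or -3.139 now [ 464.8 -195.7   22.1] -166.1 j6 0.32
```

Scaled: 76 mm / 1000 = 0.076, 69 mm / 1000 = 0.069, -0.384 rad / 1.5708 = -0.2445.

Emit:
jog_arm --ticks '[{"dx": 0.008, "drz": -0.0242}, {"dx": 0.016, "dy": -0.0005, "drz": -0.049}, {"dx": 0.0235, "dy": -0.001, "drz": -0.0732}, {"dx": 0.031, "dy": -0.0025, "drz": -0.098}, {"dx": 0.039, "dy": -0.0035, "drz": -0.1222}, {"dx": 0.0465, "dy": -0.0055, "drz": -0.1464}, {"dx": 0.054, "dy": -0.0075, "drz": -0.1713}, {"dx": 0.0615, "dy": -0.0095, "drz": -0.1954}, {"dx": 0.069, "dy": -0.012, "drz": -0.2203}, {"dx": 0.076, "dy": -0.015, "drz": -0.2445}]'

```text
clock: 9.75
position: [495.7, -265.4, 22.0]
ee_rot: [0.89, -0.455, 0.005, -0.002]
contact_force: [8.8, 7.6, -3.3]
gripper_width: 7.7
grasp_force: 59.1
```

Emit:
jog_arm --ticks '[{}, {}]'

```text
clock: 9.95
position: [495.8, -265.3, 22.0]
ee_rot: [0.89, -0.456, 0.006, -0.002]
contact_force: [8.5, 6.4, -2.8]
gripper_width: 7.8
grasp_force: 59.1
```

```bash
python3 -c "
from h import *
s=arm.read_state();v=s['position'][:2]-[654.5,-148.5];print(np.hypot(*v),np.degrees(np.arctan2(v[1],v[0]))%360,s['contact_force'])
go(s['position'],215.7)
cv2.imwrite('pics/s3.png',np.hstack([cv2.resize(get_image('side')[130:300,180:380],None,fx=2,fy=2),cv2.resize(get_image('top')[150:320,190:390],None,fx=2,fy=2)]))"
```

```text
197.06112914865471 216.36557880048034 [ 8.52577601  6.37409454 -2.82222579]
d [0. 0. 0.] rz 0.001 or -3.14 now [ 495.8 -265.3   22. ] -144.2 j6 0.83
```

View pics/s3.png

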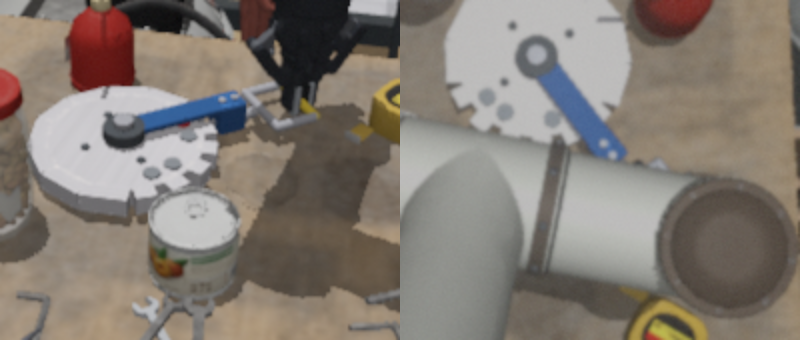

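The arm lies over the red marker, with the tape clear of it. Letting the plunger in along the arm.

Scaled: -21 mm / 1000 = -0.021, -20 mm / 1000 = -0.02.

Emit:
jog_arm --ticks '[{"dy": -0.004}, {"dy": -0.008}, {"dy": -0.012}, {"dy": -0.016}, {"dy": -0.02}, {"dy": -0.021}, {"dy": -0.021}, {"dy": -0.021}]'

```text
clock: 10.85
position: [507.3, -253.9, 21.8]
ee_rot: [0.89, -0.457, 0.0, 0.0]
contact_force: [-2.4, 0.4, 4.9]
gripper_width: 7.6
grasp_force: 59.9
```

```bash
python3 -c "
from h import *
s=arm.read_state();v=s['position'][:2]-[654.5,-148.5];print(np.hypot(*v),np.degrees(np.arctan2(v[1],v[0]))%360,s['contact_force'])"
```

```text
181.04219927384366 215.61936454318632 [-2.40423186  0.41278582  4.86457454]
```

Emit:
jog_arm --ticks '[{}, {}, {}]' --aperture 26

```text
clock: 11.15
position: [507.0, -253.7, 20.9]
ee_rot: [0.889, -0.457, -0.0, -0.0]
contact_force: [0.2, 0.0, -0.5]
gripper_width: 25.9
grasp_force: 0.0
```

Emit:
jog_arm --ticks '[{"dz": -0.02}, {"dz": -0.05}, {"dz": -0.1}, {"dx": 0.06, "dy": 0.08, "dz": -0.14}, {"dx": 0.11, "dy": 0.15, "dz": -0.15}, {"dx": 0.11, "dy": 0.15, "dz": -0.15}, {"dx": 0.11, "dy": 0.15, "dz": -0.15}]'

```text
clock: 11.85
position: [448.6, -432.3, 171.9]
ee_rot: [0.889, -0.457, 0.0, -0.0]
contact_force: [0.4, 0.3, -0.6]
gripper_width: 26.4
grasp_force: 0.0
```

Emit:
jog_arm --ticks '[{}, {}]'

```text
clock: 12.05
position: [448.7, -431.1, 170.7]
ee_rot: [0.889, -0.458, -0.0, -0.0]
contact_force: [1.3, -0.3, -0.5]
gripper_width: 26.2
grasp_force: 0.0
```

```bash
python3 -c "
from h import *
cv2.imwrite('pics/s4.png',np.hstack([cv2.resize(get_image('side')[130:300,180:380],None,fx=2,fy=2),cv2.resize(get_image('top')[150:320,190:390],None,fx=2,fy=2)]))"
```

```text
(no output)
```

View pics/s4.png

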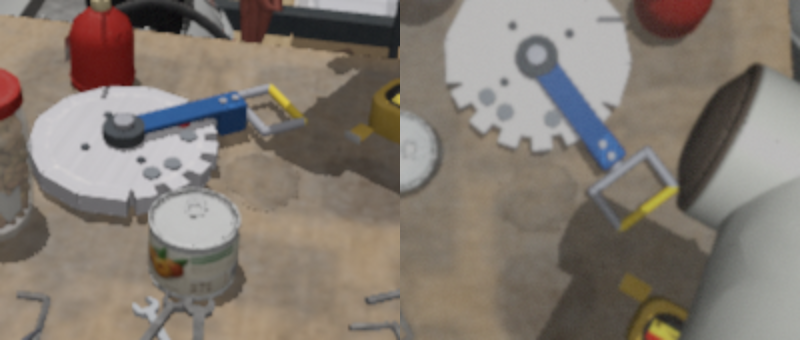

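The arm is over the marker and the robot is clear. I'll check the yellow bar's radius, then hand in.

```bash
python3 -c "
from h import *
p=onz('top',(190+(649-400)/2,150+208/2),18);v=p[:2]-[654.5,-148.5];r=np.hypot(*v);print(p,r,np.degrees(np.arctan2(v[1],v[0]))%360)
if r<185: print(arm.job_done())"
```

```text
[ 505.55790582 -256.42809685   18.        ] 183.93537318738373 215.92826105778605
the job is handed in; nothing more can be done
None
```

The job is handed in with the swing arm in the red-marked notch (+44°), at about 12 s of the 54 s allowed. The last picture puts the handle's yellow bar about 184 mm from the pivot, at the notch angle. The text gives 181 mm with the plunger home, and the tool read 181 mm just before I let go. I moved the tape measure clear and left it flat, and I did not touch the tin, jar or oil can; `job_done()` returned no verdict.

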